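# Set out the balance weights in order of size

## Task

Get the balance weights ready for the calibration check: stand the four knobbed steel weights upright on the four round pads of the aluminium strip, one in the middle of each pad, in order of size, with the largest on the pad at the end nearest the balance and the smallest at the other end. Leave the little conical flask among them standing where it is.

Things in the scene. Friction and masses are not known exactly. Their poses are not given: they have to be found in the camera images.
- weight_largest_centre (a point): The largest of four loose brushed-steel balance weights, about 750 g: an upright round body 46 mm in diameter, straight-sided from the bottom up to 56 mm, with a narrow neck and a knob 29 mm wide on top, 78 mm high over all. The point is its centre, half-way up (39 mm above its underside); z points up along its axis. All four stand on the bench between strip and robot, in any order.
- weight_second_centre (a point): The second largest of four loose brushed-steel balance weights, about 420 g: an upright round body 38 mm in diameter, straight-sided from the bottom up to 46 mm, with a narrow neck and a knob 24 mm wide on top, 64 mm high over all. The point is its centre, half-way up (32 mm above its underside); z points up along its axis. All four stand on the bench between strip and robot, in any order.
- weight_third_centre (a point): The third largest of four loose brushed-steel balance weights, about 200 g: an upright round body 30 mm in diameter, straight-sided from the bottom up to 36 mm, with a narrow neck and a knob 19 mm wide on top, 50 mm high over all. The point is its centre, half-way up (25 mm above its underside); z points up along its axis. All four stand on the bench between strip and robot, in any order.
- weight_smallest_centre (a point): The smallest of four loose brushed-steel balance weights, about 90 g: an upright round body 23 mm in diameter, straight-sided from the bottom up to 27 mm, with a narrow neck and a knob 14 mm wide on top, 38 mm high over all. The point is its centre, half-way up (19 mm above its underside); z points up along its axis. All four stand on the bench between strip and robot, in any order.
- pad_1: Round dark rubber pad, 50 mm in diameter and 2 mm thick, fixed on an aluminium strip (74 x 290 mm, 6 mm thick) lying fixed on the bench beyond the weights, roughly along y (turned up to 0.2 rad); first from the left (the +y end) of four identical pads 75 mm apart. Origin at the centre of its underside, on the strip; its top is 2 mm higher, 8 mm above the bench. z up, its y axis along the strip, x across the strip.
- pad_2: Round dark rubber pad, 50 mm in diameter and 2 mm thick, fixed on an aluminium strip (74 x 290 mm, 6 mm thick) lying fixed on the bench beyond the weights, roughly along y (turned up to 0.2 rad); second from the left of four identical pads 75 mm apart. Origin at the centre of its underside, on the strip; its top is 2 mm higher, 8 mm above the bench. z up, its y axis along the strip, x across the strip.
- pad_3: Round dark rubber pad, 50 mm in diameter and 2 mm thick, fixed on an aluminium strip (74 x 290 mm, 6 mm thick) lying fixed on the bench beyond the weights, roughly along y (turned up to 0.2 rad); third from the left of four identical pads 75 mm apart. Origin at the centre of its underside, on the strip; its top is 2 mm higher, 8 mm above the bench. z up, its y axis along the strip, x across the strip.
- pad_4: Round dark rubber pad, 50 mm in diameter and 2 mm thick, fixed on an aluminium strip (74 x 290 mm, 6 mm thick) lying fixed on the bench beyond the weights, roughly along y (turned up to 0.2 rad); last, at the right (-y) end of four identical pads 75 mm apart. Origin at the centre of its underside, on the strip; its top is 2 mm higher, 8 mm above the bench. z up, its y axis along the strip, x across the strip.
- balance_display (a point): Fixed laboratory balance: white housing, dark display, round steel pan in a clear box, on a dark granite slab 320 (x) x 220 (y) mm, 222 mm high in all. It stands beyond the left (+y) or right (-y) end of the strip; a grey stirrer with a white plate and a beaker stands beyond the other end. The point is the centre of its display, 105 mm robot-side of the slab's centre, 90 mm above the bench.
- flask_centre (a point): Small loose conical glass flask, 51 mm in diameter at the base, narrowing to 28 mm at the lip, empty, shut with a black rubber stopper, 93 mm high in all; stands in the same loose row as the weights. The point is half-way up its glass (42.5 mm above its underside); z up. To be left alone.

How it is judged:
By the outcome, as a careful person would: the job done as asked, in the order asked, and still so for the second after the job is handed in, with the robot touching nothing.
It also fails if it takes over 90 s, if anything falls off the work surface, if the arm or the gripper's body presses on something with over 40 N, if the wrist force passes 120 N, or if a joint passes its speed limit or range.

## Robot

A 6-joint arm with a two-finger parallel gripper is mounted at the origin on the work surface. World frame = base frame: x ahead of the robot, y to its left, z up, the work surface at z = 0. Lengths are in m, angles in degrees, forces in N, time in s.
With the tool pointing down it reaches from about 0.35 to 0.875 m from the base axis. Payload 4.2 kg.
Tool frame: the origin (TCP) lies where the fingers leave the gripper's body, on its centre line; the fingertips stand 70 mm ahead of it and the grasp point (between the pads) lies 51 mm ahead of it; z points along the fingers, y is the direction in which the jaws open and shut (so a half turn about z gives the same grasp; the last joint's range is limited). The gripper opens to 87 mm and grips with 3 to 60 N. Pads are 19 mm wide; open, the fingers measure 117 mm over their backs; the gripper's body (75 mm by 190 mm) begins 51 mm behind the grasp point.
Start: joints at [88.728, 22.042, 0.453, 0, -68.411, -14.817], TCP at [0.173, 0.601, 0.292] pointing down, gripper open.
Joint ranges: [-179.83, 179.83], [-69.29, 118.12], [-61.27, 80.66], [-181.25, 117.63], [-171.15, -9.14], [-177.46, 177.46]. Speed limits (degrees/s): [159.86, 159.86, 180, 180, 180, 180].

## Interface

Orientations are given as a 3x3 rotation matrix whose columns are the frame's x, y, z axes.
In Python, from station import sense, capture, camera_model, finish_job gives the robot as it stands.
- The arm moves only by the shell command python3 -m inch 'ROWS'. ROWS is JSON, a list of rows, each an object with "hand": the closure, from 0 (fully open) to 1 (shut); "slide": the shift along the world's x, y, z in cm, a list of three; "yaw": the turn about the world's z in rad. A call has 1 to 10 rows; each row is the pose to reach, as a shift and turn from the pose commanded when the call began; what a row does not reach only later rows make up. A row lasts 1/8 s, in which the tool goes at most 62.5 mm and 10.7 degrees, less where a joint would pass 70% of its speed; a pose out of reach is approached as far as the arm can. A call with a gripper value outside its range is refused whole. The fingers move at their own pace and stop on an object; the grip force is fixed at half the most. Time passes only in rows, so rows that repeat a pose let the fingers close. It gives the time, the measured TCP pose, the force and the opening at its end, in the units of the state.
- sense(): the state, without advancing time (a new reading comes with each control period).
- capture(name): name is "side" or "top"; returns the picture (384x512x3 uint8, blue, green, red); there is no depth.
- camera_model(name): a dict with "mtx" (3x3 intrinsics, pixels), "xyz" and "orientation" of the camera in the world. Camera axes: x right, y up, looking along -z (the intrinsics and any distortion apply to the point x, -y, -z); pixel columns grow to the right and rows downward; lengths in m; the calibration is good to about 2 mm. A picture is of the moment at which its call begins. camera_model takes no time and is no camera call.
- finish_job(): hands the job in, once; it reports no verdict.
The state is a dict: "time_s": time; "joints": joint angles; "joint_velocities": joint speeds; "effort": joint torques, N m; "tcp_pos": TCP position; "ee_rot": TCP orientation; "wrist_force": force on the tool from outside, world axes, zero at the start; "moment": the same for the moment, N m; "gripper_width": opening from 0.0 (shut) to 1.0 (fully open).
Only numpy, scipy, OpenCV 4.12 (cv2) and the standard library are available. Lean on these libraries where they do the work, as an engineer would, in place of code of your own. Each camera call takes 0.05 s, during which the arm holds its last target. There are 200 camera calls.

## Working session

There is one attempt and no reset: what is moved stays moved. The work goes in short steps, Python scripts to look and compute and a shell command to move; the robot and the scene stay as the last step left them, time stands still between calls to the robot, and variables do not carry over. Pictures are saved under pics/ and viewed, about 12 in all and at most 16, crops included, and the job is handed in when it is done.

```bash
mkdir -p pics
cat > h.py <<'E'
import numpy as np, cv2
from station import sense, capture, camera_model
def ray(n,u,v):
    c=camera_model(n);K=np.array(c['mtx']);d=np.linalg.inv(K)@[u,v,1.];d=np.array([d[0],-d[1],-d[2]])
    return np.array(c['xyz']),np.array(c['orientation'])@d
def onz(n,u,v,z):
    o,d=ray(n,u,v);return o+d*(z-o[2])/d[2]
def proj(n,p):
    c=camera_model(n);q=np.array(c['orientation']).T@(np.array(p)-c['xyz']);w=np.array(c['mtx'])@[q[0],-q[1],-q[2]];return w[:2]/w[2]
E
python3 - <<'E'
from h import *
for n in('side','top'):
    im=capture(n);cv2.imwrite(f'pics/{n}0.png',cv2.resize(im,(800,600),interpolation=cv2.INTER_CUBIC));cv2.imwrite(f'{n}0raw.png',im)
    print(camera_model(n))
print(sense())
E
```

```text
{'mtx': array([[405.46257403,   0.        , 260.24562724],
       [  0.        , 405.46257403, 186.00375941],
       [  0.        ,   0.        ,   1.        ]]), 'xyz': array([ 0.09376857, -0.59969529,  0.89184721]), 'orientation': array([[ 0.79693419,  0.43485883, -0.41927758],
       [-0.60400317,  0.58366311, -0.5426947 ],
       [ 0.00872127,  0.68573695,  0.7277972 ]])}
{'mtx': array([[437.14617351,   0.        , 259.04338463],
       [  0.        , 437.14617351, 193.89002891],
       [  0.        ,   0.        ,   1.        ]]), 'xyz': array([ 0.4503808 , -0.00509532,  1.25575725]), 'orientation': array([[ 0.00793214,  0.99662815, -0.08166649],
       [-0.9997191 ,  0.00607962, -0.02290762],
       [-0.02233388,  0.08182526,  0.99639642]])}
{'time_s': 0.1, 'joints': array([ 8.87276022e+01,  2.20824263e+01,  3.85576640e-01, -2.41398393e-02,
       -6.84105381e+01, -1.48156262e+01]), 'joint_velocities': array([-0.05667053, -0.2073415 ,  0.20719708, -0.07980486,  0.02396148,
       -0.02732369]), 'effort': array([ 3.37379447e-05, -3.91688955e+01,  1.87936682e+01,  4.23186600e+00,
        1.34955530e-02, -7.23396579e-05]), 'tcp_pos': array([0.17307602, 0.6001213 , 0.29129943]), 'ee_rot': array([[ 9.60794046e-01, -2.77262714e-01, -4.33283821e-04],
       [-2.77263034e-01, -9.60792241e-01, -1.86507687e-03],
       [ 1.00820542e-04,  1.91208834e-03, -9.99998167e-01]]), 'wrist_force': array([ 0.69169192,  0.21748825, -0.83216242]), 'moment': array([-0.00798022,  0.05151585,  0.0067626 ]), 'gripper_width': 1.0014796842164464}
```

View pics/top0.png

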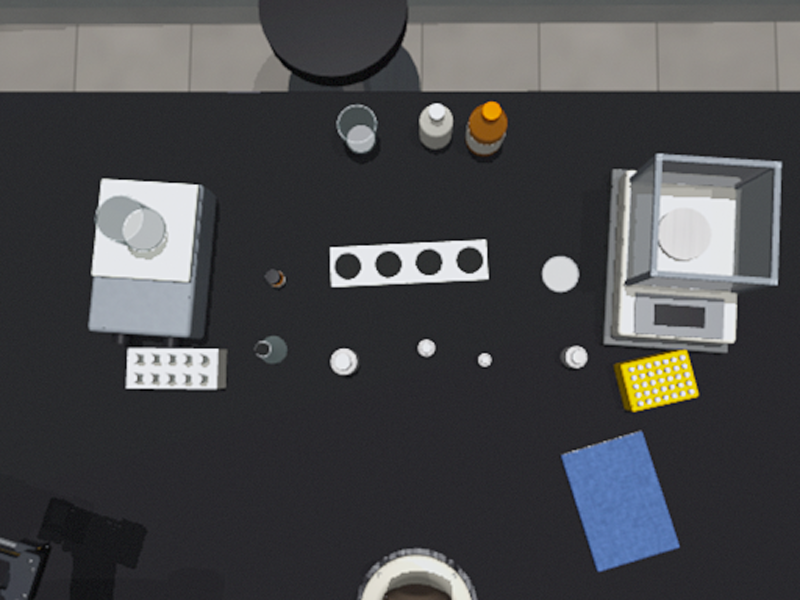

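View pics/side0.png

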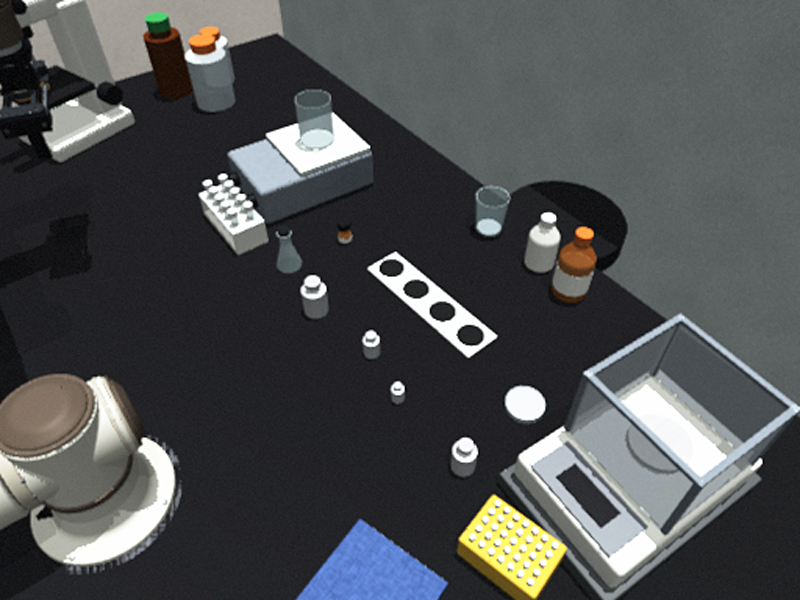

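Top view: the balance is on the right (-y). The weights (800 px picture) are the largest at (344,360), third at (427,348), smallest at (485,360) and second at (575,356), with the flask at (272,348). The pads are dark discs from (348,266) to (469,260). The side view agrees.

Run:
```python
from h import *
from scipy.optimize import least_squares
W={'L':((344,360),(315,298),.030),'2':((575,356),(464,458),.025),'3':((427,348),(371,345),.02),'S':((485,360),(398,392),.015)}
I={n:cv2.imread(n+'0raw.png') for n in('top','side')}
def blob(n,p):
    g=I[n].min(axis=2); m=(g>75).astype(np.uint8)
    k,l,s,c=cv2.connectedComponentsWithStats(m)
    p=np.array(p)*.64; i=1+np.argmin(np.linalg.norm(c[1:]-p,axis=1)+1e3*(s[1:,4]<15)); return c[i],s[i]
for k,(t,sd,z) in W.items():
    a,sa=blob('top',t);b,sb=blob('side',sd)
    f=lambda p:np.r_[proj('top',p)-a,proj('side',p)-b]
    r=least_squares(f,[.5,0,z]);print(k,a.round(1),sa[2:],sb[2:],r.x.round(4),r.fun.round(1),'top@z',onz('top',*a,z).round(4),'side@z',onz('side',*b,z).round(4))
for n,box in(('top',(205,150,318,190)),('side',(230,155,322,232))):
    x0,y0,x1,y1=box;g=cv2.resize(I[n][y0:y1,x0:x1].max(axis=2),None,fx=4,fy=4,interpolation=cv2.INTER_LINEAR)
    c,h=cv2.findContours((g>110).astype(np.uint8),cv2.RETR_CCOMP,cv2.CHAIN_APPROX_NONE)
    P=[]
    for q,hh in zip(c,h[0]):
        if hh[3]>=0 and cv2.contourArea(q)>200:
            (u,v),_,_=cv2.fitEllipse(q);P.append(onz(n,(u+.5)/4-.5+x0,(v+.5)/4-.5+y0,.008))
    P=np.array(sorted(P,key=lambda p:-p[1]));print(n,P.round(4).tolist(),np.linalg.norm(np.diff(P,axis=0),axis=1))
# flask base
print('flask',onz('top',274*.64,348*.64,.02),onz('side',289*.64,260*.64,.02), 'bottle',onz('top',277*.64,279*.64,.01),'dish',onz('top',560*.64,274*.64,.0))
```

```text
L [219.6 231. ] [ 18  17 253] [ 18  28 368] [0.4448 0.133  0.0312] [-0.2  0.4  0.4 -0. ] top@z [0.4458 0.1326 0.03  ] side@z [0.4442 0.1348 0.03  ]
2 [367.8 227.9] [ 17  15 188] [ 17  25 331] [ 0.4558 -0.2794  0.0271] [-0.5  0.7  0.7 -0.1] top@z [ 0.4578 -0.2813  0.025 ] side@z [ 0.4552 -0.2777  0.025 ]
3 [272.5 222.2] [ 12  12 110] [ 11  18 159] [ 0.47   -0.0143  0.0211] [-0.4  0.6  0.7 -0.1] top@z [ 0.4717 -0.0154  0.02  ] side@z [ 0.4689 -0.0126  0.02  ]
S [309.9 229.9] [ 9  9 67] [  9  14 100] [ 0.4494 -0.1198  0.0169] [-0.4  0.6  0.6 -0.1] top@z [ 0.451 -0.121  0.015] side@z [ 0.4488 -0.1179  0.015 ]
top [[0.6212, 0.1303, 0.008], [0.6253, 0.0555, 0.008], [0.6293, -0.0191, 0.008], [0.6334, -0.0939, 0.008]] [0.0748591  0.07473247 0.07490641]
side [[0.616, 0.1288, 0.008], [0.6201, 0.0541, 0.008], [0.6242, -0.0207, 0.008], [0.6284, -0.0953, 0.008]] [0.07480271 0.07484943 0.07472366]
flask [0.46824476 0.25987121 0.02      ] [0.45981823 0.25562666 0.02      ] bottle [0.59535264 0.25946502 0.01      ] dish [ 0.60856411 -0.26185193  0.        ]
```

```bash
python3 -m inch '[{"hand":0,"slide":[27.2,-46.7,0],"yaw":-1.29},{"hand":0,"slide":[27.2,-46.7,0],"yaw":-1.29},{"hand":0,"slide":[27.2,-46.7,0],"yaw":-1.29},{"hand":0,"slide":[27.2,-46.7,0],"yaw":-1.29},{"hand":0,"slide":[27.2,-46.7,0],"yaw":-1.29},{"hand":0,"slide":[27.2,-46.7,0],"yaw":-1.29},{"hand":0,"slide":[27.2,-46.7,0],"yaw":-1.29},{"hand":0,"slide":[27.2,-46.7,0],"yaw":-1.29},{"hand":0,"slide":[27.2,-46.7,0],"yaw":-1.29},{"hand":0,"slide":[27.2,-46.7,0],"yaw":-1.29}]'; python3 -m inch '[{"hand":0,"slide":[0,0,-5]},{"hand":0,"slide":[0,0,-8]},{"hand":0,"slide":[0,0,-8]}]'
python3 - <<'E'
from h import *
im=[cv2.resize(capture('side')[120:270,120:320],None,fx=2,fy=2),cv2.resize(capture('top')[130:280,150:350],None,fx=2,fy=2)]
cv2.imwrite('pics/a1.png',np.hstack(im));s=sense();print(s['tcp_pos'],s['ee_rot'],s['joints'])
E
```

```text
time_s: 1.35
tcp_pos: [0.4457, 0.1313, 0.2917]
ee_rot: [[-0.005, -1.0, -0.001], [-1.0, 0.005, -0.001], [0.001, 0.001, -1.0]]
wrist_force: [-0.1, 0.6, -0.2]
gripper_width: 1.002
[0.44503066 0.13321539 0.29190589] [[-1.22629777e-03 -9.99998972e-01 -7.43145772e-04]
 [-9.99999235e-01  1.22641597e-03 -1.58617953e-04]
 [ 1.59529195e-04  7.42950691e-04 -9.99999711e-01]] [ 3.67751221e+01  6.25702196e+00 -2.10365443e+01 -2.04857987e-02
 -6.27459816e+01 -3.68359997e+01]invalid input
```

View pics/a1.png

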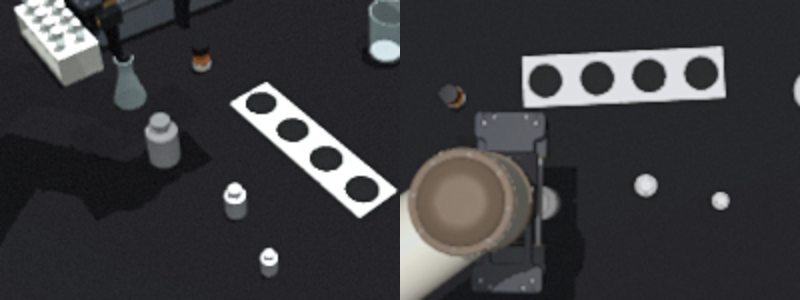

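Fingers are over the largest weight, and the neighbours are clear. Next I descend with yaw included and grip.

```bash
python3 -m inch '[{"hand":0,"slide":[0,0,-5],"yaw":0},{"hand":0,"slide":[0,0,-10],"yaw":0},{"hand":0,"slide":[0,0,-15],"yaw":0},{"hand":0,"slide":[0,0,-18],"yaw":0},{"hand":0,"slide":[0,0,-20.4],"yaw":0},{"hand":0,"slide":[0,0,-20.4],"yaw":0},{"hand":0,"slide":[0,0,-20.4],"yaw":0}]'
python3 - <<'E'
from h import *
im=[cv2.resize(capture('side')[120:270,120:320],None,fx=3,fy=3)]
cv2.imwrite('pics/a2.png',im[0]);s=sense();print(s['tcp_pos'],s['wrist_force'])
E
```

```text
time_s: 2.33
tcp_pos: [0.4455, 0.1346, 0.0891]
ee_rot: [[0.002, -1.0, 0.001], [-1.0, -0.002, 0.001], [-0.001, -0.001, -1.0]]
wrist_force: [0.3, 0.4, -1.5]
gripper_width: 1.001
[0.44566612 0.13449426 0.08936457] [-0.28421292 -0.04854147  0.64812565]
```

View pics/a2.png

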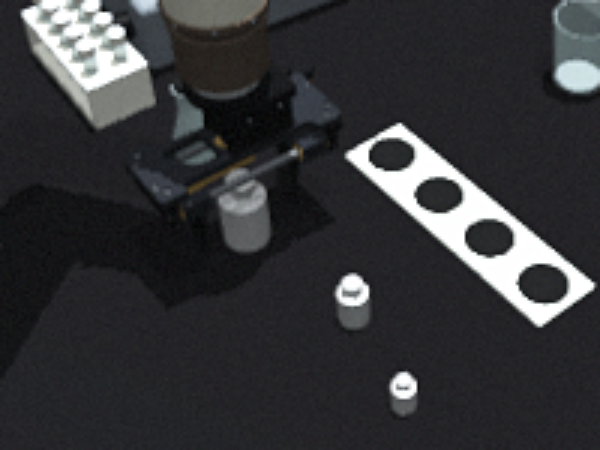

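The weight stands between the jaws, clear of the flask. I close and lift.

```bash
python3 -m inch '[{"hand":1,"slide":[0,0,0],"yaw":0},{"hand":1,"slide":[0,0,0],"yaw":0},{"hand":1,"slide":[0,0,0],"yaw":0},{"hand":1,"slide":[0,0,0],"yaw":0},{"hand":1,"slide":[0,0,0],"yaw":0},{"hand":1,"slide":[0,0,0],"yaw":0},{"hand":1,"slide":[0,0,3],"yaw":0},{"hand":1,"slide":[0,0,7],"yaw":0},{"hand":1,"slide":[0,0,10],"yaw":0}]'
python3 -m inch '[{"hand":1,"slide":[4,-5,0],"yaw":0},{"hand":1,"slide":[8,-10,0],"yaw":0},{"hand":1,"slide":[12,-15,0],"yaw":0},{"hand":1,"slide":[16,-20,0],"yaw":0},{"hand":1,"slide":[18.5,-22.8,0],"yaw":0},{"hand":1,"slide":[18.5,-22.8,0],"yaw":0},{"hand":1,"slide":[18.5,-22.8,-4],"yaw":0},{"hand":1,"slide":[18.5,-22.8,-7.5],"yaw":0},{"hand":1,"slide":[18.5,-22.8,-7.5],"yaw":0},{"hand":1,"slide":[18.5,-22.8,-7.5],"yaw":0}]'
python3 - <<'E'
from h import *
a=capture('side');b=capture('top');cv2.imwrite('s1.png',a);cv2.imwrite('t1.png',b)
cv2.imwrite('pics/a3.png',np.hstack([cv2.resize(a[130:260,220:350],(400,400)),cv2.resize(b[130:260,200:330],(400,400))]))
print(sense()['tcp_pos'])
E
```

```text
time_s: 3.5
tcp_pos: [0.4442, 0.1331, 0.1882]
ee_rot: [[-0.001, -1.0, -0.002], [-1.0, 0.001, -0.001], [0.001, 0.002, -1.0]]
wrist_force: [0.8, 1.1, -6.9]
gripper_width: 0.517
time_s: 4.75
tcp_pos: [0.6306, -0.0941, 0.1139]
ee_rot: [[0.001, -1.0, 0.001], [-1.0, -0.001, -0.0], [0.0, -0.001, -1.0]]
wrist_force: [0.3, -0.4, -6.4]
gripper_width: 0.52
[ 0.63126656 -0.09411352  0.11518565]
```

View pics/a3.png

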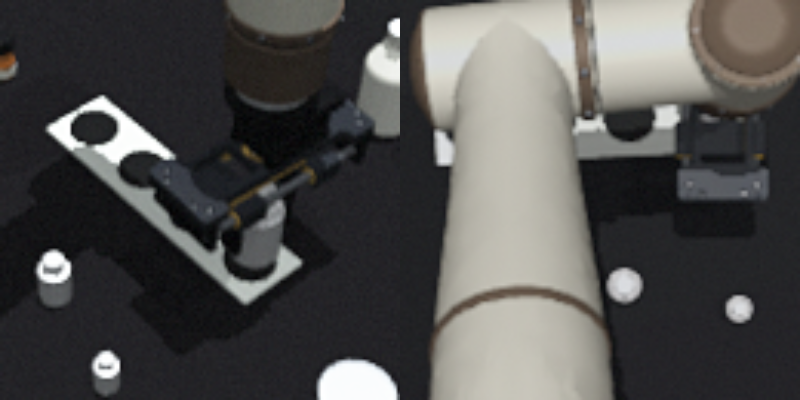

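The weight hangs about 17 mm above pad 4, with its bottom inside the pad in the side view. I lower it, release and retreat upwards.

```bash
python3 -m inch '[{"hand":1,"slide":[0,0,-1],"yaw":0},{"hand":1,"slide":[0,0,-1.6],"yaw":0},{"hand":1,"slide":[0,0,-1.6],"yaw":0},{"hand":1,"slide":[0,0,-1.6],"yaw":0},{"hand":0,"slide":[0,0,-1.6],"yaw":0},{"hand":0,"slide":[0,0,-1.6],"yaw":0},{"hand":0,"slide":[0,0,-1.6],"yaw":0},{"hand":0,"slide":[0,0,-1.6],"yaw":0},{"hand":0,"slide":[0,0,3],"yaw":0},{"hand":0,"slide":[0,0,7.5],"yaw":0}]'
python3 -m inch '[{"hand":0,"slide":[-5,-5,3],"yaw":0},{"hand":0,"slide":[-10,-10,3],"yaw":0},{"hand":0,"slide":[-15,-15,3],"yaw":0},{"hand":0,"slide":[-17.4,-18.5,3],"yaw":0},{"hand":0,"slide":[-17.4,-18.5,3],"yaw":0},{"hand":0,"slide":[-17.4,-18.5,3],"yaw":0}]'
python3 - <<'E'
from h import *
a=capture('side');b=capture('top');cv2.imwrite('s2.png',a);cv2.imwrite('t2.png',b)
cv2.imwrite('pics/a4.png',np.hstack([cv2.resize(a[150:250,250:350],(400,400),interpolation=2),cv2.resize(b[120:220,250:350],(400,400),interpolation=2)]))
print(sense()['tcp_pos'])
E
```

```text
time_s: 6.1
tcp_pos: [0.63, -0.0946, 0.189]
ee_rot: [[0.0, -1.0, -0.001], [-1.0, -0.0, -0.0], [0.0, 0.001, -1.0]]
wrist_force: [0.8, -0.6, 0.1]
gripper_width: 0.987
time_s: 6.85
tcp_pos: [0.4561, -0.28, 0.2186]
ee_rot: [[-0.001, -1.0, 0.001], [-1.0, 0.001, -0.0], [0.0, -0.001, -1.0]]
wrist_force: [0.8, -0.3, 0.4]
gripper_width: 0.998
[ 0.45704445 -0.27899699  0.2183732 ]
```

View pics/a4.png

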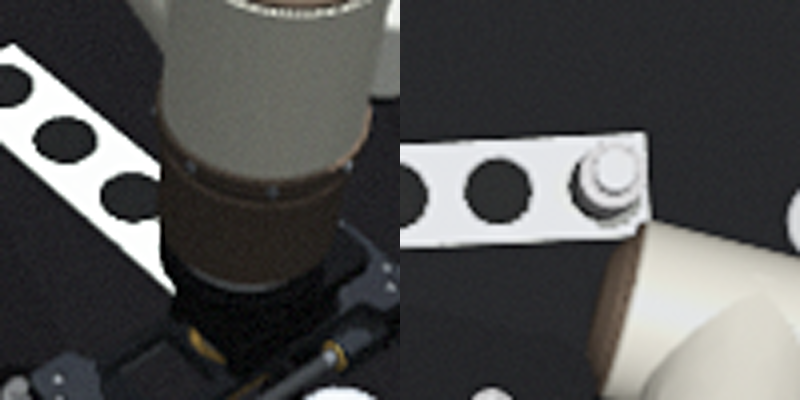

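The top view shows the weight upright on pad 4, with its knob at crop (613,170). I check its offset numerically and go down on the second weight.

```bash
python3 - <<'E'
from h import *
p=onz('top',250+213/4-.5+.125,120+170/4-.5+.125,.086);print('knob',p,'pad',[.6334,-.0939])
b=cv2.imread('t2.png');c=cv2.resize(b[145:180,285:320],None,fx=16,fy=16,interpolation=2);cv2.imwrite('pics/a5.png',c)
for z,r in((.086,.0145),(.064,.023),(.008,.023),(.008,.025)):
  q=proj('top',[.6334,-.0939,z]);e=proj('top',[.6334,-.0939-r,z]);print(((q-[285,145]+.5)*16).round(),((e-q)[0]*16).round())
E
python3 -m inch '[{"hand":0,"slide":[0,0,-5],"yaw":0},{"hand":0,"slide":[0,0,-10],"yaw":0},{"hand":0,"slide":[0,0,-13.6],"yaw":0},{"hand":0,"slide":[0,0,-13.6],"yaw":0},{"hand":0,"slide":[0,0,-13.6],"yaw":0}]'
```

```text
knob [ 0.63288853 -0.09570037  0.086     ] pad [0.6334, -0.0939]
[283. 279.] 86.0
[274. 299.] 134.0
[250. 346.] 128.0
[250. 346.] 140.0
time_s: 7.58
tcp_pos: [0.4578, -0.2792, 0.0834]
ee_rot: [[0.002, -1.0, 0.002], [-1.0, -0.002, -0.001], [0.001, -0.002, -1.0]]
wrist_force: [-0.1, -0.3, 0.3]
gripper_width: 1.0
```

View pics/a5.png

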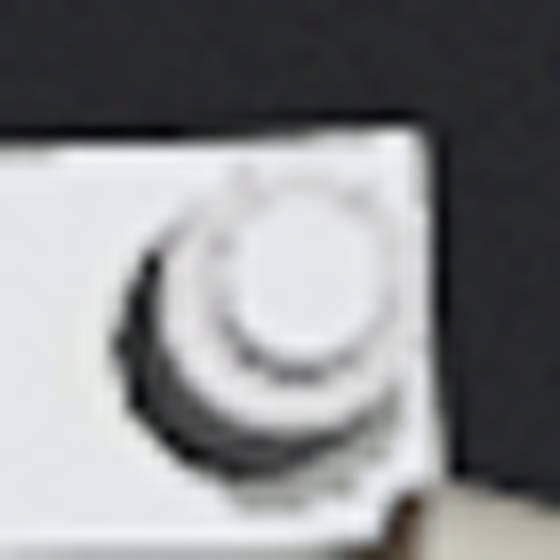

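The weight is upright and sits roughly 2–4 mm towards -y. I'll mend that at the end. Now I grip the second weight and carry it to pad 3.

```bash
python3 -m inch '[{"hand":1,"slide":[0,0,0],"yaw":0},{"hand":1,"slide":[0,0,0],"yaw":0},{"hand":1,"slide":[0,0,0],"yaw":0},{"hand":1,"slide":[0,0,0],"yaw":0},{"hand":1,"slide":[0,0,0],"yaw":0},{"hand":1,"slide":[0,0,0],"yaw":0},{"hand":1,"slide":[0,0,0],"yaw":0},{"hand":1,"slide":[0,0,3],"yaw":0},{"hand":1,"slide":[0,0,7],"yaw":0},{"hand":1,"slide":[0,0,12],"yaw":0}]'
python3 -m inch '[{"hand":1,"slide":[3,5,0],"yaw":0},{"hand":1,"slide":[6,10,0],"yaw":0},{"hand":1,"slide":[9,15,0],"yaw":0},{"hand":1,"slide":[13,20,0],"yaw":0},{"hand":1,"slide":[17,26.2,0],"yaw":0},{"hand":1,"slide":[17,26.2,0],"yaw":0},{"hand":1,"slide":[17,26.2,-4],"yaw":0},{"hand":1,"slide":[17,26.2,-8],"yaw":0},{"hand":1,"slide":[17,26.2,-8],"yaw":0}]'
python3 -m inch '[{"hand":1,"slide":[0,0,-2],"yaw":0},{"hand":1,"slide":[0,0,-3.1],"yaw":0},{"hand":1,"slide":[0,0,-3.1],"yaw":0},{"hand":1,"slide":[0,0,-3.1],"yaw":0},{"hand":0,"slide":[0,0,-3.1],"yaw":0},{"hand":0,"slide":[0,0,-3.1],"yaw":0},{"hand":0,"slide":[0,0,-3.1],"yaw":0},{"hand":0,"slide":[0,0,-3.1],"yaw":0},{"hand":0,"slide":[0,0,3],"yaw":0},{"hand":0,"slide":[0,0,8],"yaw":0}]'
```

```text
time_s: 8.82
tcp_pos: [0.4556, -0.279, 0.2016]
ee_rot: [[-0.001, -1.0, -0.003], [-1.0, 0.001, 0.002], [-0.002, 0.003, -1.0]]
wrist_force: [1.2, -0.4, -4.2]
gripper_width: 0.431
time_s: 9.95
tcp_pos: [0.623, -0.0183, 0.1178]
ee_rot: [[-0.002, -1.0, -0.01], [-1.0, 0.002, -0.001], [0.001, 0.01, -1.0]]
wrist_force: [0.1, -0.8, -3.5]
gripper_width: 0.429
time_s: 11.2
tcp_pos: [0.6264, -0.0175, 0.2039]
ee_rot: [[0.0, -1.0, 0.0], [-1.0, -0.0, -0.001], [0.001, -0.0, -1.0]]
wrist_force: [0.3, -0.3, 1.6]
gripper_width: 0.969
```

```bash
python3 -m inch '[{"hand":0,"slide":[-5,0.3,0],"yaw":0},{"hand":0,"slide":[-10,0.3,0],"yaw":0},{"hand":0,"slide":[-15.6,0.3,0],"yaw":0},{"hand":0,"slide":[-15.6,0.3,-4],"yaw":0},{"hand":0,"slide":[-15.6,0.3,-8],"yaw":0},{"hand":0,"slide":[-15.6,0.3,-12.7],"yaw":0},{"hand":0,"slide":[-15.6,0.3,-12.7],"yaw":0},{"hand":0,"slide":[-15.6,0.3,-12.7],"yaw":0}]'
python3 -m inch '[{"hand":1,"slide":[0,0,0],"yaw":0},{"hand":1,"slide":[0,0,0],"yaw":0},{"hand":1,"slide":[0,0,0],"yaw":0},{"hand":1,"slide":[0,0,0],"yaw":0},{"hand":1,"slide":[0,0,0],"yaw":0},{"hand":1,"slide":[0,0,0],"yaw":0},{"hand":1,"slide":[0,0,0],"yaw":0},{"hand":1,"slide":[0,0,3],"yaw":0},{"hand":1,"slide":[0,0,7],"yaw":0},{"hand":1,"slide":[0,0,12],"yaw":0}]'
python3 -m inch '[{"hand":1,"slide":[0,3.5,0],"yaw":0},{"hand":1,"slide":[4,7.1,0],"yaw":0},{"hand":1,"slide":[9,7.1,0],"yaw":0},{"hand":1,"slide":[13,7.1,0],"yaw":0},{"hand":1,"slide":[15.2,7.1,0],"yaw":0},{"hand":1,"slide":[15.2,7.1,-4],"yaw":0},{"hand":1,"slide":[15.2,7.1,-8],"yaw":0},{"hand":1,"slide":[15.2,7.1,-9],"yaw":0},{"hand":1,"slide":[15.2,7.1,-9],"yaw":0}]'
```

```text
time_s: 12.2
tcp_pos: [0.4706, -0.0144, 0.0762]
ee_rot: [[0.0, -1.0, 0.001], [-1.0, -0.0, 0.0], [-0.0, -0.001, -1.0]]
wrist_force: [0.1, 0.1, 0.7]
gripper_width: 1.001
time_s: 13.45
tcp_pos: [0.4693, -0.0147, 0.1954]
ee_rot: [[-0.0, -1.0, -0.003], [-1.0, 0.0, -0.001], [0.001, 0.003, -1.0]]
wrist_force: [1.6, 0.5, -1.3]
gripper_width: 0.337
time_s: 14.58
tcp_pos: [0.6222, 0.0565, 0.1049]
ee_rot: [[0.0, -1.0, -0.001], [-1.0, -0.0, -0.001], [0.001, 0.001, -1.0]]
wrist_force: [-0.4, 0.1, -1.6]
gripper_width: 0.338
```

```bash
python3 -m inch '[{"hand":1,"slide":[0,0,-1],"yaw":0},{"hand":1,"slide":[0,0,-2.1],"yaw":0},{"hand":1,"slide":[0,0,-2.1],"yaw":0},{"hand":1,"slide":[0,0,-2.1],"yaw":0},{"hand":0,"slide":[0,0,-2.1],"yaw":0},{"hand":0,"slide":[0,0,-2.1],"yaw":0},{"hand":0,"slide":[0,0,-2.1],"yaw":0},{"hand":0,"slide":[0,0,-2.1],"yaw":0},{"hand":0,"slide":[0,0,3],"yaw":0},{"hand":0,"slide":[0,0,9],"yaw":0}]'
```

```text
time_s: 15.82
tcp_pos: [0.6216, 0.0563, 0.1952]
ee_rot: [[0.0, -1.0, -0.003], [-1.0, -0.0, -0.001], [0.001, 0.003, -1.0]]
wrist_force: [0.8, 0.4, 0.3]
gripper_width: 0.928
```

```bash
python3 -m inch '[{"hand":0,"slide":[-5,-4,0],"yaw":0},{"hand":0,"slide":[-10,-8,0],"yaw":0},{"hand":0,"slide":[-15,-12,0],"yaw":0},{"hand":0,"slide":[-17.2,-17.6,0],"yaw":0},{"hand":0,"slide":[-17.2,-17.6,-4],"yaw":0},{"hand":0,"slide":[-17.2,-17.6,-8],"yaw":0},{"hand":0,"slide":[-17.2,-17.6,-12.1],"yaw":0},{"hand":0,"slide":[-17.2,-17.6,-12.1],"yaw":0},{"hand":0,"slide":[-17.2,-17.6,-12.1],"yaw":0}]'
python3 -m inch '[{"hand":1,"slide":[0,0,0],"yaw":0},{"hand":1,"slide":[0,0,0],"yaw":0},{"hand":1,"slide":[0,0,0],"yaw":0},{"hand":1,"slide":[0,0,0],"yaw":0},{"hand":1,"slide":[0,0,0],"yaw":0},{"hand":1,"slide":[0,0,0],"yaw":0},{"hand":1,"slide":[0,0,0],"yaw":0},{"hand":1,"slide":[0,0,3],"yaw":0},{"hand":1,"slide":[0,0,7],"yaw":0},{"hand":1,"slide":[0,0,12],"yaw":0}]'
python3 -m inch '[{"hand":1,"slide":[0,6,0],"yaw":0},{"hand":1,"slide":[0,12,0],"yaw":0},{"hand":1,"slide":[3,18,0],"yaw":0},{"hand":1,"slide":[7,22,0],"yaw":0},{"hand":1,"slide":[12,25.1,0],"yaw":0},{"hand":1,"slide":[16.8,25.1,0],"yaw":0},{"hand":1,"slide":[16.8,25.1,-4],"yaw":0},{"hand":1,"slide":[16.8,25.1,-8],"yaw":0},{"hand":1,"slide":[16.8,25.1,-9],"yaw":0},{"hand":1,"slide":[16.8,25.1,-9],"yaw":0}]'
python3 - <<'E'
from h import *
a=capture('side')
cv2.imwrite('pics/a6.png',cv2.resize(a[140:240,210:330],(720,600),interpolation=2))
E
```

```text
time_s: 16.95
tcp_pos: [0.4503, -0.1195, 0.0745]
ee_rot: [[0.0, -1.0, 0.0], [-1.0, -0.0, -0.0], [0.0, -0.0, -1.0]]
wrist_force: [0.6, -0.4, 0.0]
gripper_width: 0.998
time_s: 18.2
tcp_pos: [0.4493, -0.1195, 0.1946]
ee_rot: [[-0.0, -1.0, -0.003], [-1.0, 0.0, 0.0], [-0.0, 0.003, -1.0]]
wrist_force: [0.7, 0.7, -1.1]
gripper_width: 0.254
time_s: 19.45
tcp_pos: [0.6183, 0.1315, 0.1041]
ee_rot: [[0.0, -1.0, -0.001], [-1.0, -0.0, -0.001], [0.001, 0.001, -1.0]]
wrist_force: [1.0, -0.1, 0.0]
gripper_width: 0.255
```

View pics/a6.png

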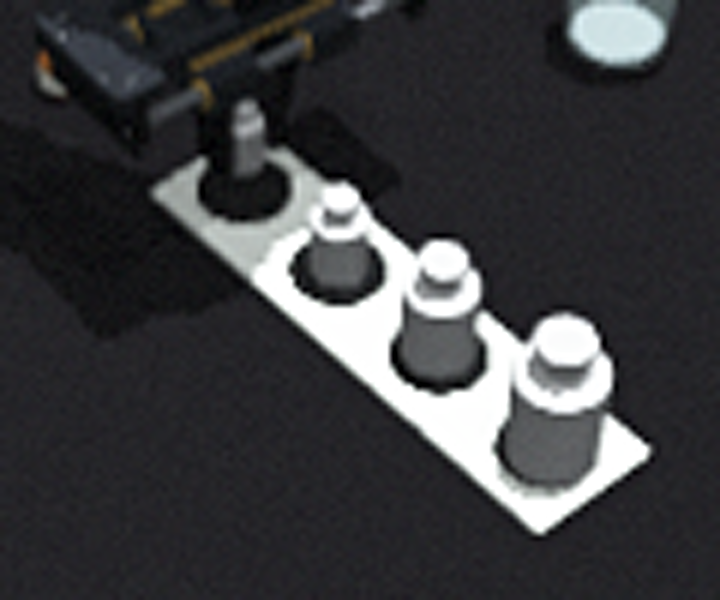

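All placed weights stand on their pads, and the smallest hangs above pad 1 at (245,170). I release it, retreat high and left, then look.

```bash
python3 -m inch '[{"hand":1,"slide":[0,0,-1],"yaw":0},{"hand":1,"slide":[0,0,-2.1],"yaw":0},{"hand":1,"slide":[0,0,-2.1],"yaw":0},{"hand":1,"slide":[0,0,-2.1],"yaw":0},{"hand":0,"slide":[0,0,-2.1],"yaw":0},{"hand":0,"slide":[0,0,-2.1],"yaw":0},{"hand":0,"slide":[0,0,-2.1],"yaw":0},{"hand":0,"slide":[0,0,-2.1],"yaw":0},{"hand":0,"slide":[0,0,4],"yaw":0},{"hand":0,"slide":[0,0,9],"yaw":0}]'
python3 -m inch '[{"hand":0,"slide":[0,0,6],"yaw":0},{"hand":0,"slide":[-5,3,10],"yaw":0},{"hand":0,"slide":[-10,6,10],"yaw":0},{"hand":0,"slide":[-15,10,10],"yaw":0},{"hand":0,"slide":[-20,14,10],"yaw":0},{"hand":0,"slide":[-22,19,10],"yaw":0},{"hand":0,"slide":[-22,19,10],"yaw":0},{"hand":0,"slide":[-22,19,10],"yaw":0}]'
python3 - <<'E'
from h import *
a=capture('side');b=capture('top');cv2.imwrite('s3.png',a);cv2.imwrite('t3.png',b)
A=cv2.resize(a[145:235,220:325],(800,686),interpolation=2);B=cv2.resize(b[145:190,205:318],None,fx=7,fy=7,interpolation=2)
cv2.imwrite('pics/a7.png',cv2.resize(A,(700,600)));cv2.imwrite('pics/a8.png',B)
print(sense()['tcp_pos'])
# measure knob tops vs pads, each camera: predicted pixel of knob top centre if centred
P={'top':[[0.6212,.1303],[.6253,.0555],[.6293,-.0191],[.6334,-.0939]],'side':[[.616,.1288],[.6201,.0541],[.6242,-.0207],[.6284,-.0953]]}
H=[(.038,.027,.007,.0115),(.050,.036,.0095,.015),(.064,.046,.012,.019),(.078,.056,.0145,.023)]
for n in P:
    for p,h in zip(P[n],H):
        o=(220,145) if n=='side' else (205,145); s=6.667 if n=='side' else 7
        f=lambda z:((proj(n,[*p,z])-o+.5)*s).round(0)
        print(n,'knobtop',f(h[0]+.008),'shoulder',f(h[1]+.008),'base',f(.008))
E
```

```text
time_s: 20.75
tcp_pos: [0.6183, 0.1315, 0.1956]
ee_rot: [[0.0, -1.0, -0.0], [-1.0, -0.0, -0.0], [0.0, 0.0, -1.0]]
wrist_force: [0.3, 0.8, 0.3]
gripper_width: 0.852
time_s: 21.75
tcp_pos: [0.3979, 0.3214, 0.2941]
ee_rot: [[0.001, -1.0, -0.0], [-1.0, -0.001, -0.0], [0.0, 0.0, -1.0]]
wrist_force: [-0.0, -0.6, -0.4]
gripper_width: 1.002
[0.3985512  0.32062195 0.29406754]
top knobtop [114. 165.] shoulder [117. 169.] base [124. 178.]
top knobtop [300. 152.] shoulder [301. 157.] base [306. 169.]
top knobtop [489. 137.] shoulder [489. 144.] base [487. 160.]
top knobtop [684. 122.] shoulder [680. 131.] base [669. 151.]
side knobtop [203. 118.] shoulder [203. 135.] base [204. 177.]
side knobtop [311. 188.] shoulder [311. 211.] base [309. 267.]
side knobtop [429. 261.] shoulder [427. 291.] base [421. 363.]
side knobtop [557. 341.] shoulder [552. 377.] base [541. 464.]
```

View pics/a7.png

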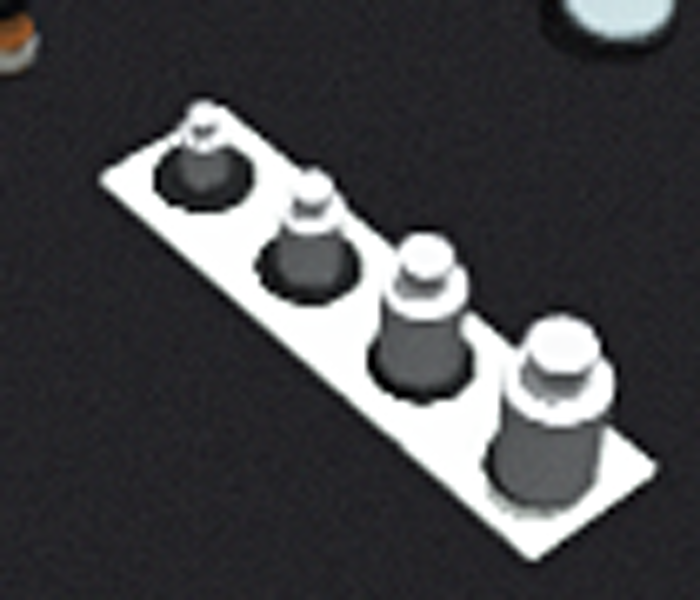

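View pics/a8.png

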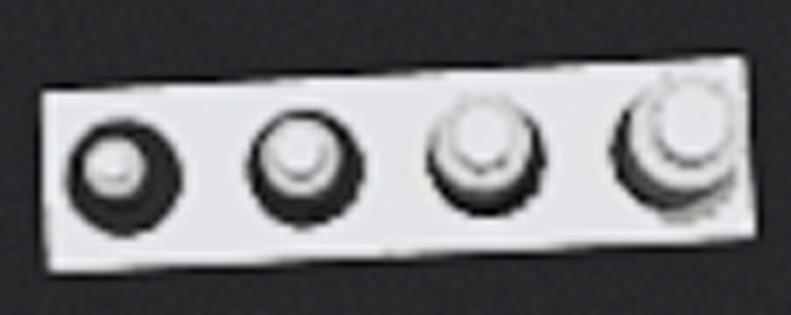

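Compared with where centred weights should appear, the smallest and third are centred to about 1 mm. The largest is about 3 mm towards -y, and the second about 2.5 mm towards +y. Both views agree. I re-grip those two and shift each.

```bash
python3 -m inch '[{"hand":0,"slide":[5,-6,0],"yaw":0},{"hand":0,"slide":[10,-12,0],"yaw":0},{"hand":0,"slide":[14,-18,0],"yaw":0},{"hand":0,"slide":[18,-24,0],"yaw":0},{"hand":0,"slide":[21,-30,0],"yaw":0},{"hand":0,"slide":[23.2,-36,0],"yaw":0},{"hand":0,"slide":[23.2,-41.7,0],"yaw":0},{"hand":0,"slide":[23.2,-41.7,0],"yaw":0},{"hand":0,"slide":[23.2,-41.7,0],"yaw":0}]'
python3 -m inch '[{"hand":0,"slide":[0,0,-5],"yaw":0},{"hand":0,"slide":[0,0,-10],"yaw":0},{"hand":0,"slide":[0,0,-15],"yaw":0},{"hand":0,"slide":[0,0,-19.8],"yaw":0},{"hand":0,"slide":[0,0,-19.8],"yaw":0},{"hand":1,"slide":[0,0,-19.8],"yaw":0},{"hand":1,"slide":[0,0,-19.8],"yaw":0},{"hand":1,"slide":[0,0,-19.8],"yaw":0},{"hand":1,"slide":[0,0,-19.8],"yaw":0},{"hand":1,"slide":[0,0,-19.8],"yaw":0}]'
python3 -m inch '[{"hand":1,"slide":[0,0,0],"yaw":0},{"hand":1,"slide":[0,0,0.6],"yaw":0},{"hand":1,"slide":[0,0.3,0.6],"yaw":0},{"hand":1,"slide":[0,0.3,0.6],"yaw":0},{"hand":1,"slide":[0,0.3,0.1],"yaw":0},{"hand":1,"slide":[0,0.3,0.1],"yaw":0},{"hand":1,"slide":[0,0.3,0.1],"yaw":0},{"hand":0,"slide":[0,0.3,0.1],"yaw":0},{"hand":0,"slide":[0,0.3,0.1],"yaw":0},{"hand":0,"slide":[0,0.3,0.1],"yaw":0}]'
python3 -m inch '[{"hand":0,"slide":[0,0,0],"yaw":0},{"hand":0,"slide":[0,0,5],"yaw":0},{"hand":0,"slide":[0,0,10],"yaw":0},{"hand":0,"slide":[-0.4,4,10],"yaw":0},{"hand":0,"slide":[-0.4,7.5,10],"yaw":0},{"hand":0,"slide":[-0.4,7.5,10],"yaw":0},{"hand":0,"slide":[-0.4,7.5,5],"yaw":0},{"hand":0,"slide":[-0.4,7.5,-0.6],"yaw":0},{"hand":0,"slide":[-0.4,7.5,-0.6],"yaw":0},{"hand":0,"slide":[-0.4,7.5,-0.6],"yaw":0}]'
```

```text
time_s: 22.98
tcp_pos: [0.6299, -0.1005, 0.2934]
ee_rot: [[-0.008, -1.0, -0.001], [-1.0, 0.008, -0.0], [0.0, 0.001, -1.0]]
wrist_force: [-0.5, 0.6, -0.3]
gripper_width: 0.996
time_s: 24.22
tcp_pos: [0.6301, -0.0955, 0.0967]
ee_rot: [[0.0, -1.0, 0.0], [-1.0, -0.0, -0.0], [0.0, -0.0, -1.0]]
wrist_force: [-3.2, 1.8, 8.0]
gripper_width: 0.519
time_s: 25.48
tcp_pos: [0.6309, -0.0925, 0.0984]
ee_rot: [[0.0, -1.0, 0.002], [-1.0, -0.0, -0.0], [0.0, -0.002, -1.0]]
wrist_force: [0.5, 0.1, -0.0]
gripper_width: 0.774
time_s: 26.72
tcp_pos: [0.6276, -0.0179, 0.0931]
ee_rot: [[0.0, -1.0, 0.003], [-1.0, -0.0, -0.0], [0.0, -0.003, -1.0]]
wrist_force: [0.6, 0.5, -0.0]
gripper_width: 1.001
```

```bash
python3 -m inch '[{"hand":1,"slide":[0,0,0],"yaw":0},{"hand":1,"slide":[0,0,0],"yaw":0},{"hand":1,"slide":[0,0,0],"yaw":0},{"hand":1,"slide":[0,0,0],"yaw":0},{"hand":1,"slide":[0,0,0],"yaw":0},{"hand":1,"slide":[0,0,0],"yaw":0},{"hand":1,"slide":[0,0,0],"yaw":0},{"hand":1,"slide":[0,0,0.6],"yaw":0},{"hand":1,"slide":[0,-0.25,0.6],"yaw":0},{"hand":1,"slide":[0,-0.25,0.6],"yaw":0}]'
python3 -m inch '[{"hand":1,"slide":[0,0,-0.5],"yaw":0},{"hand":1,"slide":[0,0,-0.5],"yaw":0},{"hand":1,"slide":[0,0,-0.5],"yaw":0},{"hand":0,"slide":[0,0,-0.5],"yaw":0},{"hand":0,"slide":[0,0,-0.5],"yaw":0},{"hand":0,"slide":[0,0,-0.5],"yaw":0},{"hand":0,"slide":[0,0,-0.5],"yaw":0},{"hand":0,"slide":[0,0,4],"yaw":0},{"hand":0,"slide":[0,0,9],"yaw":0},{"hand":0,"slide":[0,0,14],"yaw":0}]'
python3 -m inch '[{"hand":0,"slide":[0,6,3],"yaw":0},{"hand":0,"slide":[-3,12,6],"yaw":0},{"hand":0,"slide":[-8,16,6],"yaw":0},{"hand":0,"slide":[-12,20,6],"yaw":0},{"hand":0,"slide":[-16,24,6],"yaw":0},{"hand":0,"slide":[-20,29,6],"yaw":0},{"hand":0,"slide":[-23,34,6],"yaw":0},{"hand":0,"slide":[-23,34,6],"yaw":0},{"hand":0,"slide":[-23,34,6],"yaw":0}]'
python3 - <<'E'
from h import *
a=capture('side');b=capture('top')
A=cv2.resize(a[145:235,220:325],(700,600),interpolation=2);B=cv2.resize(b[145:190,205:318],None,fx=7,fy=7,interpolation=2)
cv2.imwrite('pics/b7.png',A);cv2.imwrite('pics/b8.png',B)
def fl(im,p): return im[p[1]-12:p[1]+12,p[0]-12:p[0]+12].astype(int)
print('flask change',[np.abs(fl(x,p)-fl(cv2.imread(f),p)).mean() for x,f,p in((a,'side0raw.png',(185,160)),(b,'top0raw.png',(174,223)))])
E
```

```text
time_s: 27.98
tcp_pos: [0.6256, -0.0203, 0.0968]
ee_rot: [[-0.0, -1.0, -0.001], [-1.0, 0.0, -0.0], [0.0, 0.001, -1.0]]
wrist_force: [-1.1, 0.1, -3.2]
gripper_width: 0.432
time_s: 29.22
tcp_pos: [0.626, -0.0201, 0.2388]
ee_rot: [[0.0, -1.0, -0.0], [-1.0, -0.0, -0.0], [0.0, 0.0, -1.0]]
wrist_force: [1.0, -0.3, 0.2]
gripper_width: 0.996
time_s: 30.35
tcp_pos: [0.396, 0.32, 0.2973]
ee_rot: [[0.001, -1.0, -0.0], [-1.0, -0.001, -0.0], [0.0, 0.0, -1.0]]
wrist_force: [-0.4, -0.1, 0.2]
gripper_width: 1.005
flask change [np.float64(5.001736111111111), np.float64(3.3524305555555554)]
```

View pics/b7.png

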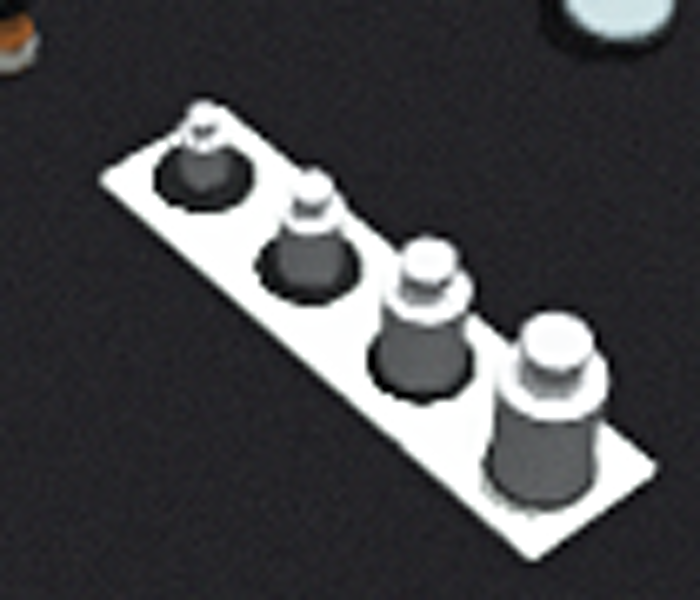

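View pics/b8.png

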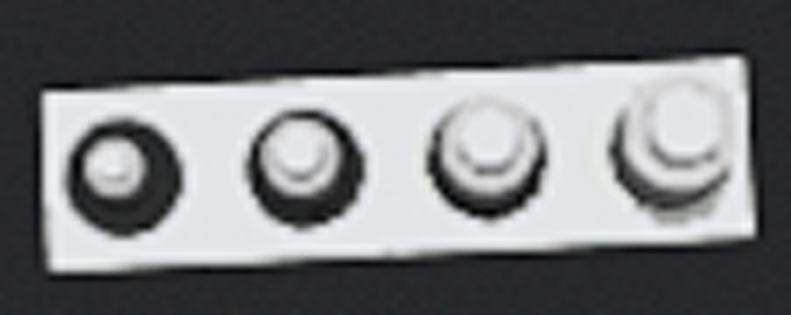

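Both views now show every knob within about 1 mm of its expected position: the largest at (685,122) against (684,122) expected, and the second at (489,138) against (489,137). The flask is unchanged. I hand in.

```bash
python3 -c "from station import finish_job;print(finish_job())"
```

```text
the job is handed in; nothing more can be done
None
```

The four weights are standing on the pads in order of size, with the largest on pad 4 next to the balance (right, -y end), then second, third and the smallest on pad 1. I handed the job in at about 30 s on the robot clock.

- **Centring:** the first check showed the largest about 3 mm and the second about 2.5 mm off centre along the strip, so I re-gripped and shifted both. In the last pictures, both views show all four upright, and each knob is within about 1 mm of where a centred weight should appear.
- **Camera disagreement:** the two cameras differ by about 5 mm in absolute x on the strip, beyond their stated 2 mm. I judged centring against the pads within each view.
- **Flask:** small image patches around it in both views changed only slightly from the start. I did not measure its position again.
- **Forces:** the largest readings were about 9 N at the wrist, and the gripper was empty and well clear of everything at the end.

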